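Carry a sequence of valve cartridges from the carrier track to the test rack

ROBOT

A 6-joint arm with a two-finger parallel gripper is mounted at the origin on a cart in front of the work surface, level with it; the furniture and walls round the work are solid. World frame = base frame: x ahead of the robot, y to its left, z up, the work surface at z = 0. Lengths are in m, angles in rad, forces in N, time in s.
With the tool pointing down it reaches from about 0.225 to 0.875 m from the base axis. Payload 3.4 kg.
Tool frame: the origin (TCP) lies between the finger pads; the fingertips stand 22 mm ahead of it and the grasp point (between the pads) lies 3 mm ahead of it (manip.finger_overhang is the distance from the TCP to the fingertips, in m); z points along the fingers, y is the line along which they close (so a half turn about z gives the same grasp; the last joint's range is limited). The gripper opens to 85 mm and grips with 20 to 120 N. Pads are 22 mm wide; open, the fingers measure 114 mm over their backs; the gripper's body (76 mm by 85 mm) begins 54 mm behind the grasp point. The pads swing forward as they close: fully open they stand 13 mm farther back than shut.
Start: joints at [-1.275, 0.276, 1.505, -0, 1.361, -0.121], TCP at [0.233, -0.526, 0.253] pointing down, gripper open.
Joint ranges: [-2.89, 2.89], [-0.75, 2.08], [0.22, 2.7], [-1.18, 4.32], [0.11, 2.71], [-2.7, 2.7]. Speed limits (rad/s): [2.57, 2.57, 3.14, 3.14, 3.14, 3.14].

INTERFACE

Orientations are given as a unit quaternion [w, x, y, z].
In Python, from rig import get_state, eyes, order, manip gives the robot as it stands.
- The arm moves only by the tool drive_tool, never from a script. Its argument "rows" is a list of rows, each a list of 4 numbers: the shift along the tool's x, y, z in units of 25 mm (1.0 is 25 mm), then the turn about the tool's z in units of 6 degrees (1.0 is 6 degrees). A call has exactly 8 rows; each row is the pose to reach, as a shift and turn from the pose commanded when the call began, along the tool's axes at that moment; what a row does not reach only later rows make up. A row lasts 1/12 s, in which the tool goes at most 41.7 mm and 7.16 degrees, less where a joint would pass 70% of its speed; a pose out of reach is approached as far as the arm can. A call with a gripper value outside its range is refused whole. "grip" is the finger opening in mm, from 0 to 85.4, set as the call begins (left out, the last holds). The fingers move at their own pace and stop on an object; "newtons" is the grip in N (left out, the last holds). Time passes only in rows, so rows that repeat a pose let the fingers close, or fill a call up. It gives the time, the measured TCP pose, the force, the opening and the grip force at its end, in the units of the state.
- get_state(): the state, without advancing time (a new reading comes with each control period).
- eyes.get_image(name): name is "side" or "top"; returns (picture, depth): 384x512x3 uint8, red, green, blue; 384x512 float32, m along the optical axis (not along the pixel's ray), 0 where there is no reading.
- eyes.camera_info(name): a dict with "fx", "fy", "cx", "cy" (pixels), "dist" ([k1, k2, p1, p2, k3] as OpenCV has them; the pictures are not rectified), "R" (3x3) and "t" (3): a world point X has camera coordinates R X + t. Camera axes: x right, y down, z forward; pixel columns grow to the right and rows downward; lengths in m; the calibration is good to about 2 mm. A picture is of the moment at which its call begins. camera_info takes no time and is no camera call.
- order.sign_off(): hands the job in; it is judged then, once.
The state is a dict: "clock": time; "qpos": joint angles; "qd": joint speeds; "effort": joint torques, N m; "position": TCP position; "ee_rot": TCP orientation; "contact_force": force on the tool from outside, world axes, zero at the start; "moment": the same for the moment, N m; "width": finger opening in m; "gripper_force": force on a finger pad.
Only numpy, scipy, OpenCV 4.12 (cv2) and the standard library are available. Lean on these libraries where they do the work, as an engineer would, in place of code of your own. Each camera call takes 0.05 s, during which the arm holds its last target. There are 200 camera calls.

TASK

The four valve cartridges with coloured caps have come from the press in the order in which they are to be tested, standing in a row in the black carriers on the short track. Move them all into the grey test rack, one to each hole and in the same order from left to right (as seen from the robot) as they stood on the track, so that the test records match. Leave each upright with its flange resting flat on the rack plate; set them down, do not drop or lay down any of them.

Things in the scene. Friction and masses are not known exactly. Their poses are not given: they have to be found in the camera images.
- cartridge_red: Valve cartridge, red cap, 160 g, 74.5 mm tall, round about its z axis (up). Origin: tip of its nose, at the bottom. Upward from there: steel nose, 11 mm dia at the tip, 20 mm dia from 13 to 30 mm; round flange 36 mm dia, 30 to 34 mm; brass hexagon 30 mm over corners, to 43 mm; ribbed red cap 24 mm dia, 43 to 73 mm: grip it there.
- cartridge_yellow: Valve cartridge, yellow cap, 160 g, 74.5 mm tall, round about its z axis (up). Origin: tip of its nose, at the bottom. Upward from there: steel nose, 11 mm dia at the tip, 20 mm dia from 13 to 30 mm; round flange 36 mm dia, 30 to 34 mm; brass hexagon 30 mm over corners, to 43 mm; ribbed yellow cap 24 mm dia, 43 to 73 mm: grip it there.
- cartridge_blue: Valve cartridge, blue cap, 160 g, 74.5 mm tall, round about its z axis (up). Origin: tip of its nose, at the bottom. Upward from there: steel nose, 11 mm dia at the tip, 20 mm dia from 13 to 30 mm; round flange 36 mm dia, 30 to 34 mm; brass hexagon 30 mm over corners, to 43 mm; ribbed blue cap 24 mm dia, 43 to 73 mm: grip it there.
- cartridge_green: Valve cartridge, green cap, 160 g, 74.5 mm tall, round about its z axis (up). Origin: tip of its nose, at the bottom. Upward from there: steel nose, 11 mm dia at the tip, 20 mm dia from 13 to 30 mm; round flange 36 mm dia, 30 to 34 mm; brass hexagon 30 mm over corners, to 43 mm; ribbed green cap 24 mm dia, 43 to 73 mm: grip it there.
- carrier_red: Fixed carrier in which the red cartridge starts; the four are alike: black, round, 51 mm dia, 36 mm high, bore 22 mm dia and 31 mm deep. Origin: centre of its underside, 20 mm above the bench; the cartridge's origin is 6 mm above that. The four stand in a row, 58 mm apart, on an aluminium track (270 mm long) and show the order in which the cartridges came.
- carrier_yellow: Fixed carrier in which the yellow cartridge starts; the four are alike: black, round, 51 mm dia, 36 mm high, bore 22 mm dia and 31 mm deep. Origin: centre of its underside, 20 mm above the bench; the cartridge's origin is 6 mm above that. The four stand in a row, 58 mm apart, on an aluminium track (270 mm long) and show the order in which the cartridges came.
- carrier_blue: Fixed carrier in which the blue cartridge starts; the four are alike: black, round, 51 mm dia, 36 mm high, bore 22 mm dia and 31 mm deep. Origin: centre of its underside, 20 mm above the bench; the cartridge's origin is 6 mm above that. The four stand in a row, 58 mm apart, on an aluminium track (270 mm long) and show the order in which the cartridges came.
- carrier_green: Fixed carrier in which the green cartridge starts; the four are alike: black, round, 51 mm dia, 36 mm high, bore 22 mm dia and 31 mm deep. Origin: centre of its underside, 20 mm above the bench; the cartridge's origin is 6 mm above that. The four stand in a row, 58 mm apart, on an aluminium track (270 mm long) and show the order in which the cartridges came.
- rack: Empty fixed test rack: grey plate 74 x 236 mm on pillars, grab bars at its ends. Origin: centre of its underside; z up; y along its length, to the robot's left within 0.22 rad. Plate top 50 mm above the origin, with four 25 mm through holes at x = 0, y = +87, +29, -29, -87 mm (left to right). Seated, a cartridge's origin is 20 mm above the rack's.

How it is judged:
By the outcome, as a careful person would: the job done as asked, in the order asked, and still so for the second after the job is handed in, with the robot touching nothing.
It also fails if it takes over 93 s, if anything falls off the work surface, if the arm or the gripper's body presses on something with over 40 N, if the wrist force passes 120 N, or if a joint passes its speed limit or range.

## Working session

There is one attempt and no reset: what is moved stays moved. The work goes in short steps, Python scripts to look and compute and a tool call to move; the robot and the scene stay as the last step left them, time stands still between calls to the robot, and variables do not carry over. Pictures are saved under pics/ and viewed, at most 14 in all, crops included, and the job is handed in when it is done.

Besides the shell and the picture viewer there is one more tool, called after "Call:" as name(argument=value, ...) on one line, values as JSON. drive_tool: Moves the arm, as the interface text tells. Its arguments: {"type":"object","properties":{"rows":{"type":"array","items":{"type":"array","items":{"type":"number"}}},"grip":{"type":"number"},"newtons":{"type":"number"}},"required":["rows"]}

```bash
ls; mkdir -p pics; python3 - <<'E'
from rig import get_state, eyes, order, manip
import cv2,numpy as np
for n in("side","top"):
    p,d=eyes.get_image(n); cv2.imwrite(f"pics/{n}0.png",p[:,:,::-1]); np.savez(f"{n}0.npz",p=p,d=d)
    print(n,eyes.camera_info(n))
print(get_state()); print(manip.finger_overhang)
E
```

```text
pics
side {'fx': 389.10093470454404, 'fy': 389.10093470454404, 'cx': 251.53233072157778, 'cy': 193.36717535260647, 'dist': array([-0.09060903,  0.        ,  0.        ,  0.        ,  0.        ]), 'R': array([[-0.9981777 ,  0.05519296, -0.02439311],
       [ 0.05068995,  0.54761796, -0.83519166],
       [-0.0327386 , -0.83490617, -0.54941776]]), 't': array([ 0.54341669, -0.07616263,  1.01368711])}
top {'fx': 448.9860848593849, 'fy': 448.9860848593849, 'cx': 254.71500659424902, 'cy': 186.62253147936067, 'dist': array([-0.07013029,  0.        ,  0.        ,  0.        ,  0.        ]), 'R': array([[ 2.30390621e-02, -9.99731623e-01,  2.42574780e-03],
       [-9.89423625e-01, -2.31489618e-02, -1.43195726e-01],
       [ 1.43213449e-01,  8.99003061e-04, -9.89691416e-01]]), 't': array([0.1562396 , 0.52996467, 0.82143013])}
{'clock': 0.1, 'qpos': array([-1.27498857e+00,  2.76516502e-01,  1.50600204e+00, -2.35826963e-06,
        1.36070331e+00, -1.21001569e-01]), 'qd': array([-0.00074226, -0.00166205, -0.00246805, -0.00024237, -0.0017793 ,
        0.00019267]), 'effort': array([ 1.06309664e-03, -4.17699730e+01, -2.46405065e+01, -2.45031079e-04,
        5.82926965e-03, -1.09450292e-05]), 'position': array([ 0.23265164, -0.52535517,  0.25253667]), 'ee_rot': array([-8.11386387e-04,  9.78361858e-01,  2.06899520e-01, -7.22562470e-05]), 'contact_force': array([0.09053899, 0.13964595, 0.64347226]), 'moment': array([0.03127739, 0.02501769, 0.00143562]), 'gripper_force': 0.0, 'width': 0.08571176743618916}
0.022
```

View pics/side0.png

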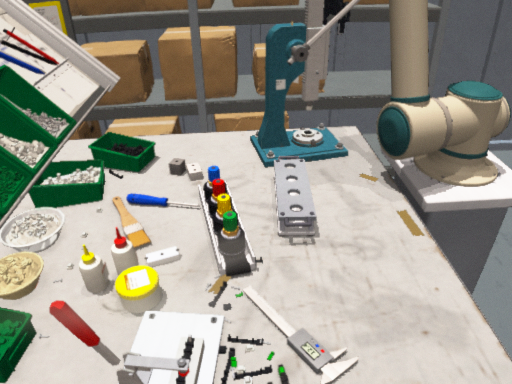

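View pics/top0.png

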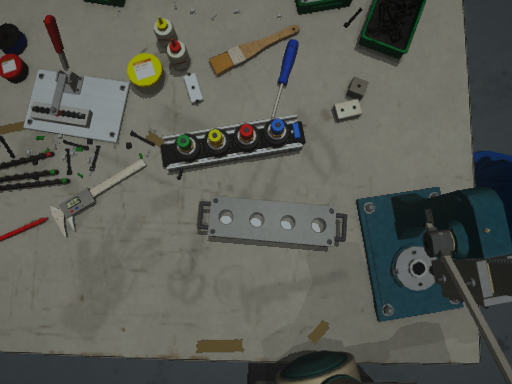

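The top view shows the caps from left to right: green (185,142), yellow (215,136), red (246,131), blue (278,127). The rack holes are at (226,217), (257,220), (288,223) and (318,226). The teal press is on the right, between the start pose and the work.

```bash
cat > h.py <<'E'
import numpy as np,cv2
from rig import get_state, eyes, order, manip
C={n:eyes.camera_info(n) for n in("side","top")}
def K(c): return np.array([[c['fx'],0,c['cx']],[0,c['fy'],c['cy']],[0,0,1.]])
def ray(n,uv):
    c=C[n];q=cv2.undistortPoints(np.array([[uv]],float),K(c),c['dist'])[0,0]
    o=-c['R'].T@c['t'];return o,c['R'].T@np.array([q[0],q[1],1])
def dep(n,uv,z): o,d=ray(n,uv);return o+d*z
def plane(n,uv,z): o,d=ray(n,uv);return o+d*(z-o[2])/d[2]
def tri(a,b):
    (o1,d1),(o2,d2)=ray("top",a),ray("side",b)
    s=np.linalg.lstsq(np.c_[d1,-d2],o2-o1,rcond=None)[0]
    p,q=o1+d1*s[0],o2+d2*s[1];return (p+q)/2,np.linalg.norm(p-q)
def proj(n,X):
    c=C[n];return cv2.projectPoints(np.array([X],float),cv2.Rodrigues(c['R'])[0],c['t'],K(c),c['dist'])[0][0,0]
E
python3 - <<'E'
import cv2,numpy as np
from h import *
s=np.load("side0.npz");t=np.load("top0.npz")
def up(p,x,y,w,h,k): return cv2.resize(p[y:y+h,x:x+w,::-1],None,fx=k,fy=k,interpolation=cv2.INTER_CUBIC)
cv2.imwrite("pics/tc.png",up(t['p'],155,105,200,150,4))
cv2.imwrite("pics/sc.png",up(s['p'],190,150,133,125,4.8 if 0 else 4))
# point cloud: heights top
d=t['d'];vv,uu=np.mgrid[0:384,0:512]
c=C['top'];q=cv2.undistortPoints(np.c_[uu.ravel(),vv.ravel()].astype(float)[:,None],K(c),c['dist'])[:,0]
P=(np.c_[q,np.ones(len(q))]*d.reshape(-1,1)-c['t'])@c['R'];P=P.reshape(384,512,3);ok=d>0
# press extents by height
for lo,hi in((.02,.1),(.1,.2),(.2,.3),(.3,.4),(.4,.6)):
    m=ok&(P[...,2]>lo)&(P[...,2]<hi)&(uu>345)&(uu<500)&(vv>170)&(vv<345)
    if m.sum(): print(lo,m.sum(),np.percentile(P[m],[1,99],axis=0).round(3).tolist())
hsv=cv2.cvtColor(t['p'],cv2.COLOR_RGB2HSV)
for n,uv in dict(g=(185,142),y=(215,136),r=(246,131),b=(278,127)).items():
    w=P[uv[1]-9:uv[1]+9,uv[0]-9:uv[0]+9].reshape(-1,3);h=np.median(np.sort(w[:,2])[-30:]); m=abs(w[:,2]-h)<.006
    print(n,h.round(4),m.sum(),w[m].mean(0).round(4))
w=P[205:240,210:335].reshape(-1,3);print('plate z',np.percentile(w[:,2],[5,25,50,75,95]))
print('bench',np.median(P[270:300,220:340,2]))
print("tcp px",proj("top",[.233,-.526,.253]))
E
```

```text
0.02 6869 [[0.289, -0.21, 0.02], [0.526, -0.044, 0.091]]
0.1 691 [[0.359, -0.135, 0.101], [0.5, -0.096, 0.199]]
0.2 2628 [[0.342, -0.131, 0.204], [0.489, -0.065, 0.3]]
0.3 5489 [[0.309, -0.14, 0.3], [0.49, -0.08, 0.382]]
g 0.101 138 [0.599  0.3009 0.0992]
y 0.1015 136 [0.6097 0.2439 0.0995]
r 0.1014 137 [0.6208 0.1869 0.0993]
b 0.1012 134 [0.6317 0.1303 0.0994]
plate z [0.01001578 0.04845987 0.04994737 0.05111438 0.05266063]
bench 4.2989170151278813e-05
tcp px [712.23169408 369.72541799]
```

View pics/tc.png

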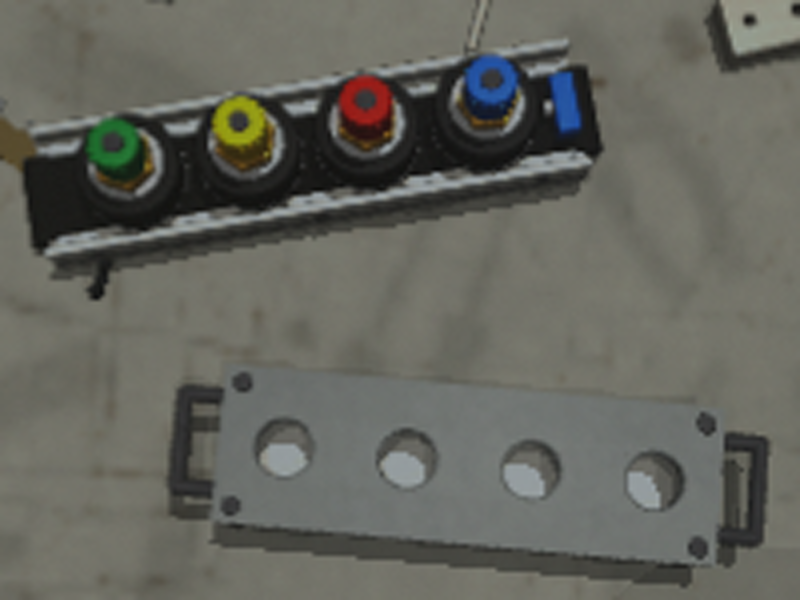

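View pics/sc.png

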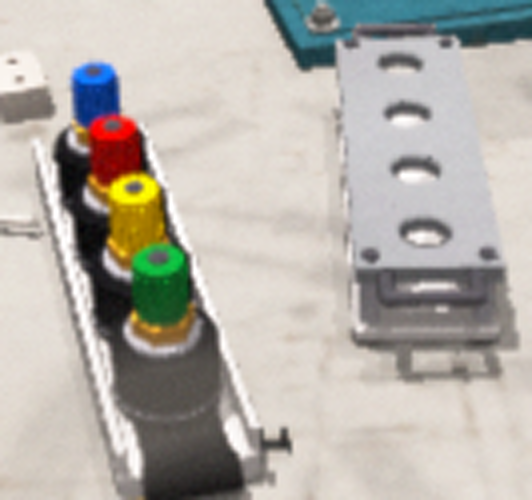

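Positions read from the crops: cap tops in the top crop are G(113,142), Y(238,121), R(366,99), B(490,78); in the side crop they are B(94,70), R(113,125), Y(135,188), G(159,257). The rack holes are at (284,448)…(655,482) in the top crop and (424,233)…(401,63) in the side crop.

```bash
python3 - <<'E'
from h import *
s=np.load("side0.npz");t=np.load("top0.npz")
T=lambda a:(a[0]/4+155-.375,a[1]/4+105-.375); S=lambda a:(a[0]/4+190-.375,a[1]/4+150-.375)
for n,a,b in (("g",(113,142),(159,257)),("y",(238,121),(135,188)),("r",(366,99),(113,125)),("b",(490,78),(94,70)),
  ("h1",(284,448),(424,233)),("h2",(407,459),(416,169)),("h3",(531,470),(408,113)),("h4",(655,482),(401,63))):
    X,e=tri(T(a),S(b)); print(n,X.round(4),round(e,4), 'plane',plane("top",T(a),.1005 if len(n)==1 else .05).round(4),plane("side",S(b),.1005 if len(n)==1 else .05).round(4))
for v in range(250,384,10):
    r=t['d'][v,430:512]; 
    m=(r>0)&(r<.62); 
    if m.any():
        u=430+int(np.where(m)[0].mean()); print("L",v,u,t['d'][v,u].round(3),dep("top",(u,v),t['d'][v,u]).round(3))
# side: press region
d=s['d'];out=[]
for v in range(0,160,3):
  for u in range(245,375,3):
    if d[v,u]>0:
        X=dep("side",(u,v),d[v,u])
        if X[2]>.03 and X[1]>-.75: out.append(X)
o=np.array(out)
for lo in np.arange(0.03,.8,.06):
    m=(o[:,2]>lo)&(o[:,2]<lo+.06)&(o[:,1]>-.3)
    if m.any():print(round(lo,2),m.sum(),o[m].min(0).round(3),o[m].max(0).round(3))
E
```

```text
g [0.5986 0.3003 0.0987] 0.0014 plane [0.5989 0.3    0.1005] [0.5979 0.3031 0.1005]
y [0.6096 0.2441 0.0987] 0.0014 plane [0.6098 0.2439 0.1005] [0.6087 0.2472 0.1005]
r [0.621  0.1865 0.0991] 0.0015 plane [0.6214 0.1864 0.1005] [0.6201 0.1892 0.1005]
b [0.632  0.1305 0.1   ] 0.0014 plane [0.6325 0.1305 0.1005] [0.6312 0.1319 0.1005]
h1 [0.4664 0.2218 0.0474] 0.0007 plane [0.4665 0.2216 0.05  ] [0.4667 0.2255 0.05  ]
h2 [0.4623 0.1641 0.0484] 0.0011 plane [0.4627 0.164  0.05  ] [0.4622 0.1667 0.05  ]
h3 [0.4584 0.106  0.0484] 0.0013 plane [0.4589 0.106  0.05  ] [0.4582 0.1088 0.05  ]
h4 [0.4542 0.0478 0.0482] 0.001 plane [0.4546 0.0479 0.05  ] [0.4542 0.0511 0.05  ]
L 250 470 0.574 [ 0.41  -0.114  0.309]
L 260 476 0.572 [ 0.397 -0.121  0.309]
L 270 479 0.548 [ 0.385 -0.114  0.332]
L 280 482 0.546 [ 0.373 -0.117  0.332]
L 290 483 0.545 [ 0.361 -0.118  0.331]
L 300 484 0.543 [ 0.348 -0.119  0.332]
L 310 474 0.517 [ 0.339 -0.093  0.357]
L 320 479 0.506 [ 0.329 -0.095  0.366]
L 330 484 0.498 [ 0.319 -0.097  0.373]
L 340 490 0.488 [ 0.309 -0.099  0.382]
L 350 495 0.477 [ 0.3   -0.1    0.391]
L 360 500 0.469 [ 0.291 -0.101  0.398]
L 370 505 0.461 [ 0.282 -0.103  0.405]
L 380 508 0.454 [ 0.273 -0.103  0.411]
0.03 130 [ 0.295 -0.209  0.03 ] [0.518 0.026 0.089]
0.09 60 [ 0.36  -0.136  0.092] [ 0.504 -0.094  0.15 ]
0.15 102 [ 0.349 -0.15   0.151] [ 0.495 -0.094  0.21 ]
0.21 160 [ 0.342 -0.132  0.21 ] [ 0.495 -0.064  0.27 ]
0.27 185 [ 0.339 -0.139  0.271] [ 0.494 -0.064  0.33 ]
0.33 101 [ 0.287 -0.147  0.331] [ 0.475 -0.085  0.389]
0.39 9 [ 0.28  -0.134  0.392] [ 0.394 -0.097  0.395]
```

Call:
drive_tool(rows=[[0,0,-1.6,-1],[0,0,-3.2,-2],[0,0,-4.8,-3],[0,0,-6.4,-4],[0.5,-0.35,-7.8,-5],[1.5,-1.05,-8.7,-6],[2.7,-1.9,-8.7,-7],[3.9,-2.7,-8.7,-8]], grip=60, newtons=40)

```text
clock: 0.77
position: [0.2951, -0.4242, 0.4722]
ee_rot: [0.002, 0.809, 0.588, -0.0]
contact_force: [0.7, -0.7, -0.1]
width: 0.0599
gripper_force: 0.0
```

Call:
drive_tool(rows=[[1.55,0.37,0,-0.6],[3.1,0.74,0,-1.2],[4.65,1.1,0,-1.8],[6.2,1.47,0,-2.4],[7.75,1.83,0,-3.0],[9.3,2.2,0,-3.6],[10.85,2.56,0,-4.2],[12.4,2.92,0,-4.85]])

```text
clock: 1.43
position: [0.4608, -0.1507, 0.4705]
ee_rot: [-0.0, 0.635, 0.772, -0.0]
contact_force: [0.9, -0.6, 0.6]
width: 0.0596
gripper_force: 0.0
```

Call:
drive_tool(rows=[[1.2,1.1,0,0],[2.4,2.2,0,0],[3.6,3.3,0,0],[4.8,4.4,0,0],[6.0,5.5,0,0],[7.2,6.6,0,0],[8.4,7.7,0,0],[9.6,8.8,0,0]])

```text
clock: 2.1
position: [0.6312, 0.1269, 0.4703]
ee_rot: [-0.0, 0.636, 0.772, -0.0]
contact_force: [1.0, 0.2, 0.3]
width: 0.06
gripper_force: 0.0
```

Call:
drive_tool(rows=[[0,0,1.6,0],[0,0,3.2,0],[0,0,4.8,0],[0,0,6.4,0],[0,0,8.0,0],[0,0,9.6,0],[0,0,11.0,0],[0,0,11.8,0]])

```text
clock: 2.77
position: [0.6277, 0.1246, 0.1705]
ee_rot: [-0.003, 0.636, 0.772, -0.003]
contact_force: [-0.1, 0.3, -0.3]
width: 0.06
gripper_force: 0.0
```

```bash
python3 - <<'E'
from h import *
for n in("top","side"):
    p,d=eyes.get_image(n); np.savez(f"{n}1.npz",p=p,d=d)
    s=get_state();print(s['position'].round(4),s['ee_rot'].round(4),s['qpos'].round(3))
    x,y=proj(n,[.632,.131,.13]).astype(int); x0=max(0,x-50);y0=max(0,y-50)
    cv2.imwrite(f"pics/{n}1.png",cv2.resize(p[y0:y0+100,x0:x0+100,::-1],None,fx=4,fy=4,interpolation=cv2.INTER_CUBIC)); print(x0,y0)
a,b=[cv2.imread(f"pics/{n}1.png") for n in("top","side")]
cv2.imwrite("pics/both1.png",np.hstack([a[:400,:400],b[:400,:400]]))
E
```

```text
[0.6262 0.1244 0.1676] [-0.0049  0.6362  0.7715 -0.0049] [ 0.087  0.431  1.483 -0.     1.241 -0.104]
227 69
[0.6274 0.1245 0.1706] [-0.0038  0.6362  0.7715 -0.0038] [ 0.087  0.429  1.479 -0.     1.245 -0.104]
161 104
```

View pics/both1.png

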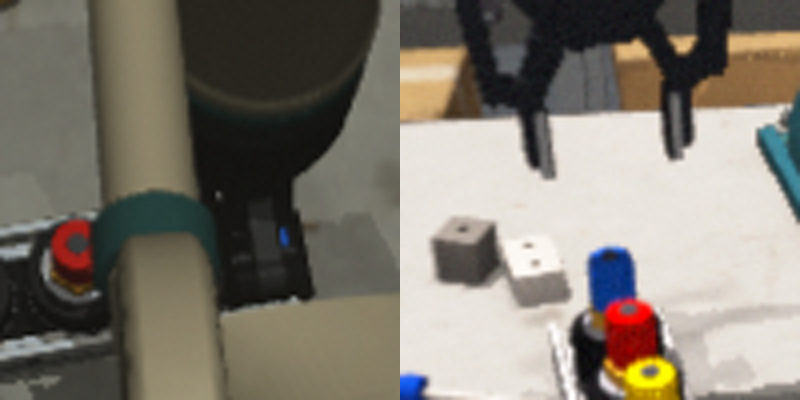

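Call:
drive_tool(rows=[[0.19,0.14,0.5,0],[0.19,0.14,1.0,0],[0.19,0.14,1.2,0],[0.19,0.14,1.2,0],[0.19,0.14,1.2,0],[0.19,0.14,1.2,0],[0.19,0.14,1.2,0],[0.19,0.14,1.2,0]])

```text
clock: 3.53
position: [0.6337, 0.1302, 0.1467]
ee_rot: [0.001, 0.636, 0.771, 0.001]
contact_force: [-0.9, -0.5, 0.0]
width: 0.0599
gripper_force: 0.0
```

```bash
python3 - <<'E'
from h import *
p,d=eyes.get_image("side"); s=get_state();P=s['position'];print(P.round(4),s['ee_rot'].round(4))
for z in (.1145,.1):
  print(z,proj("side",[P[0],P[1],z]))
print("cap",proj("side",[.6319,.1312,.1005]))
cv2.imwrite("pics/s2.png",cv2.resize(p[100:200,170:270,::-1],None,fx=6,fy=6,interpolation=cv2.INTER_CUBIC))
E
```

```text
[0.6335 0.1302 0.1465] [5.000e-04 6.362e-01 7.715e-01 4.000e-04]
0.1145 [211.5369512 161.0140483]
0.1 [212.07745452 166.99131778]
cap [212.80597064 166.98990613]
```

View pics/s2.png

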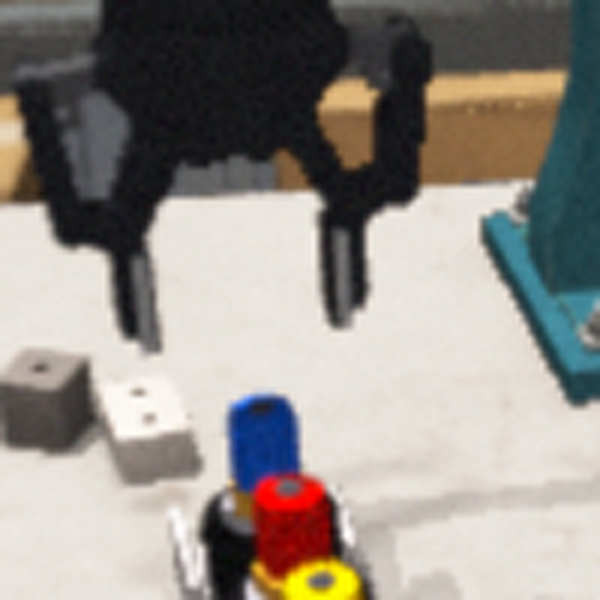

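Call:
drive_tool(rows=[[0.07,-0.15,0.5,0],[0.07,-0.15,1.0,0],[0.07,-0.15,1.5,0],[0.07,-0.15,1.8,0],[0.07,-0.15,2.1,0],[0.07,-0.15,2.1,0],[0.07,-0.15,2.1,0],[0.07,-0.15,2.1,0]], grip=44)

```text
clock: 4.25
position: [0.6297, 0.1312, 0.0939]
ee_rot: [0.0, 0.636, 0.771, 0.0]
contact_force: [-0.2, -0.7, 0.5]
width: 0.0443
gripper_force: 0.0
```

```bash
python3 - <<'E'
from h import *
p,d=eyes.get_image("side"); s=get_state();P=s['position'];print(P.round(4),s['ee_rot'].round(4))
print(proj("side",[P[0],P[1],.1]))
cv2.imwrite("pics/s3.png",cv2.resize(p[130:200,180:250,::-1],None,fx=8,fy=8,interpolation=cv2.INTER_CUBIC))
E
```

```text
[0.6298 0.1312 0.094 ] [6.000e-04 6.362e-01 7.715e-01 5.000e-04]
[213.82397815 167.14340671]
```

View pics/s3.png

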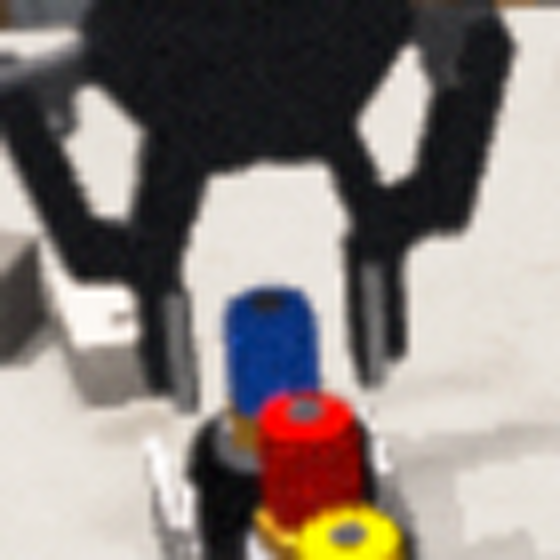

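Call:
drive_tool(rows=[[0,0.06,0,0],[0,0.06,0,0],[0,0.06,0,0],[0,0.06,0,0],[0,0.06,0,0],[0,0.06,0,0],[0,0.06,0,0],[0,0.06,0,0]], grip=10, newtons=50)

```text
clock: 4.97
position: [0.6311, 0.1315, 0.0941]
ee_rot: [0.001, 0.636, 0.772, 0.001]
contact_force: [-1.2, 0.9, 5.4]
width: 0.0223
gripper_force: 49.1
```

Call:
drive_tool(rows=[[0,0,-0.5,0],[0,0,-1.2,0],[0,0,-2.2,0],[0,0,-3.2,0],[-0.1,-0.6,-3.7,0],[-0.4,-1.6,-3.7,0],[-0.7,-2.8,-3.7,0],[-1.0,-4.0,-3.7,0]])

```text
clock: 5.63
position: [0.536, 0.0875, 0.1851]
ee_rot: [-0.0, 0.636, 0.772, -0.0]
contact_force: [0.1, -0.9, -1.9]
width: 0.0223
gripper_force: 49.6
```

Call:
drive_tool(rows=[[-0.3,-1.2,0,0],[-0.55,-2.2,0,0],[-0.75,-3.0,0,0],[-0.85,-3.5,0,0],[-0.85,-3.57,0,0],[-0.85,-3.57,0,0],[-0.85,-3.57,0,0],[-0.85,-3.57,0,0]])

```text
clock: 6.3
position: [0.4553, 0.0503, 0.1858]
ee_rot: [0.0, 0.636, 0.772, 0.0]
contact_force: [0.2, 0.8, -0.9]
width: 0.0225
gripper_force: 49.6
```

```bash
python3 - <<'E'
from h import *
p,d=eyes.get_image("side"); s=get_state();P=s['position'];print(P.round(4),s['width'],s['contact_force'].round(2))
n=P-[0,0,.067]; print("nose px",proj("side",n),"hole",proj("side",[.4544,.0495,.05]))
x,y=proj("side",n).astype(int)
cv2.imwrite("pics/s4.png",cv2.resize(p[y-40:y+45,x-45:x+45,::-1],None,fx=6,fy=6,interpolation=cv2.INTER_CUBIC));print(x-45,y-40)
E
```

```text
[0.4551 0.0503 0.1857] 0.022205039116088284 [ 0.81 -0.35 -1.06]
nose px [290.30008172 139.0810129 ] hole [289.7027642  165.04696414]
245 99
```

View pics/s4.png

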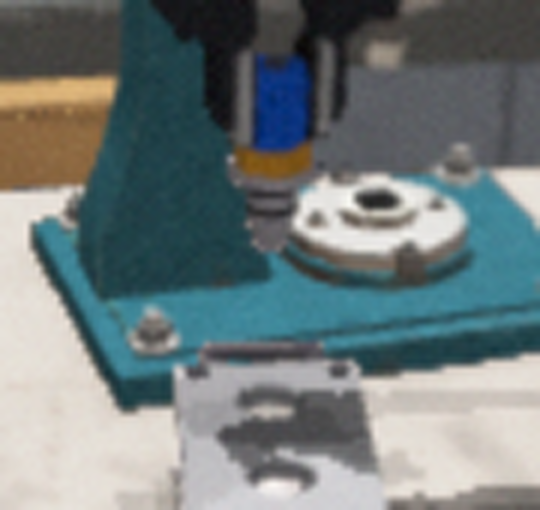

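The blue nose tip is at crop (270,247), directly above the rightmost hole at (268,402), so it lines up. I'll lower it.

Call:
drive_tool(rows=[[-0.03,-0.03,0.8,0],[-0.03,-0.03,1.6,0],[-0.03,-0.03,2.2,0],[-0.03,-0.03,2.7,0],[-0.03,-0.03,3.1,0],[-0.03,-0.03,3.5,0],[-0.03,-0.03,3.75,0],[-0.03,-0.03,3.9,0]])

```text
clock: 7.02
position: [0.4534, 0.0494, 0.0879]
ee_rot: [-0.001, 0.636, 0.772, -0.0]
contact_force: [-9.0, -0.2, 40.5]
width: 0.0223
gripper_force: 53.8
```

Call:
drive_tool(rows=[[0,0,0,0],[0,0,0.03,0],[0,0,0.06,0],[0,0,0.06,0],[0,0,0.06,0],[0,0,0.06,0],[0,0,0.06,0],[0,0,0.06,0]])

```text
clock: 7.68
position: [0.454, 0.0492, 0.088]
ee_rot: [0.001, 0.636, 0.772, 0.001]
contact_force: [-1.9, -0.1, 7.6]
width: 0.0222
gripper_force: 50.7
```

Call:
drive_tool(rows=[[0,0,0,0],[0,0,0,0],[0,0,0,0],[0,0,0,0],[0,0,0,0],[0,0,-0.6,0],[0,0,-1.5,0],[0,0,-2.5,0]], grip=48)

```text
clock: 8.35
position: [0.452, 0.0491, 0.149]
ee_rot: [-0.001, 0.636, 0.771, -0.001]
contact_force: [1.1, -0.8, -0.6]
width: 0.0477
gripper_force: 0.0
```

Call:
drive_tool(rows=[[0.4,0.8,0,0],[1.1,2.0,0,0],[1.8,3.2,0,0],[2.4,4.4,0,0],[3.1,5.6,0,0],[3.7,6.7,0,0],[4.0,7.3,0,0],[4.19,7.6,0,0]])

```text
clock: 9.02
position: [0.6217, 0.1898, 0.1485]
ee_rot: [0.0, 0.636, 0.772, 0.0]
contact_force: [0.2, -0.5, -0.6]
width: 0.0479
gripper_force: 0.0
```

Call:
drive_tool(rows=[[0,0,0,0],[0,0,0.2,0],[0,0,0.7,0],[0,0,1.3,0],[0,0,1.8,0],[0,0,2.15,0],[0,0,2.24,0],[0,0,2.24,0]])

```text
clock: 9.68
position: [0.6185, 0.1873, 0.0926]
ee_rot: [-0.001, 0.636, 0.771, -0.001]
contact_force: [0.4, 0.2, 0.3]
width: 0.0481
gripper_force: 0.0
```

```bash
python3 - <<'E'
from h import *
p,d=eyes.get_image("side"); s=get_state();P=s['position'];print(P.round(4))
cv2.imwrite("pics/s5.png",cv2.resize(p[130:220,190:320,::-1],None,fx=6,fy=6,interpolation=cv2.INTER_CUBIC))
m=[];
for v in range(150,164):
  for u in range(280,300):
    if d[v,u]>0: m.append(dep("side",(u,v),d[v,u]))
m=np.array(m);m=m[(abs(m[:,0]-.454)<.03)&(abs(m[:,1]-.049)<.03)];print("blue top z",np.sort(m[:,2])[-8:].round(4))
E
```

```text
[0.6192 0.1876 0.0934]
blue top z [0.0925 0.0926 0.0927 0.0929 0.093  0.0931 0.0943 0.0944]
```

View pics/s5.png

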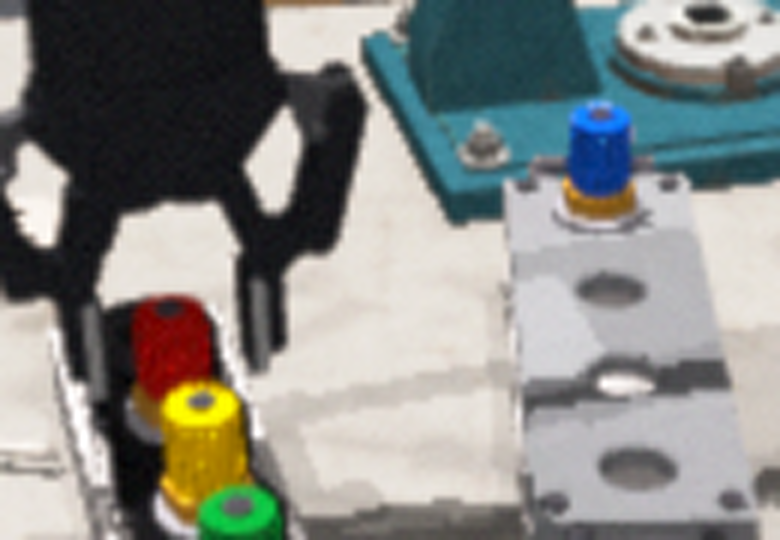

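Blue sits flat in its hole, flange on the plate, with its top at z = 0.094. The red cap (172,340) is centred between the finger pads (105 and 243).

Call:
drive_tool(rows=[[0,0,0,0],[0,0,0,0],[0,0,0,0],[0,0,0,0],[0,0,0,0],[0,0,0,0],[0,0,0,0],[0,0,0,0]], grip=10)

```text
clock: 10.4
position: [0.62, 0.1881, 0.0944]
ee_rot: [0.001, 0.636, 0.772, 0.0]
contact_force: [-1.4, -1.1, 6.4]
width: 0.0221
gripper_force: 49.3
```

Call:
drive_tool(rows=[[0,0,-0.5,0],[0,0,-1.2,0],[0,0,-2.2,0],[0,0,-3.2,0],[-0.15,-0.6,-3.7,0],[-0.45,-1.6,-3.7,0],[-0.75,-2.8,-3.7,0],[-1.1,-4.0,-3.7,0]])

```text
clock: 11.07
position: [0.5258, 0.142, 0.1855]
ee_rot: [0.0, 0.636, 0.772, 0.0]
contact_force: [-0.3, 0.4, -0.0]
width: 0.0224
gripper_force: 49.4
```

Call:
drive_tool(rows=[[-0.3,-1.1,0,0],[-0.55,-2.0,0,0],[-0.75,-2.7,0,0],[-0.83,-2.97,0,0],[-0.83,-2.97,0,0],[-0.83,-2.97,0,0],[-0.83,-2.97,0,0],[-0.83,-2.97,0,0]])

```text
clock: 11.73
position: [0.4592, 0.108, 0.1858]
ee_rot: [0.0, 0.636, 0.772, 0.0]
contact_force: [0.2, 0.4, -1.3]
width: 0.0223
gripper_force: 49.4
```

Call:
drive_tool(rows=[[-0.02,-0.03,0.6,0],[-0.02,-0.03,1.4,0],[-0.02,-0.03,2.1,0],[-0.02,-0.03,2.7,0],[-0.02,-0.03,3.1,0],[-0.02,-0.03,3.4,0],[-0.02,-0.03,3.55,0],[-0.02,-0.03,3.65,0]])

```text
clock: 12.4
position: [0.4577, 0.1071, 0.0941]
ee_rot: [-0.0, 0.636, 0.772, -0.0]
contact_force: [0.6, 0.3, -0.2]
width: 0.0225
gripper_force: 49.4
```

Call:
drive_tool(rows=[[0,0,0.05,0],[0,0,0.1,0],[0,0,0.15,0],[0,0,0.2,0],[0,0,0.24,0],[0,0,0.28,0],[0,0,0.3,0],[0,0,0.3,0]])

```text
clock: 13.07
position: [0.4573, 0.1069, 0.0884]
ee_rot: [0.0, 0.636, 0.772, 0.0]
contact_force: [-2.6, 0.7, 8.8]
width: 0.0225
gripper_force: 50.6
```

Call:
drive_tool(rows=[[0,0,0,0],[0,0,0,0],[0,0,0,0],[0,0,0,0],[0,0,0,0],[0,0,-0.6,0],[0,0,-1.5,0],[0,0,-2.5,0]], grip=48)

```text
clock: 13.73
position: [0.4561, 0.1068, 0.1491]
ee_rot: [-0.001, 0.636, 0.771, -0.001]
contact_force: [0.2, 0.7, 0.2]
width: 0.0481
gripper_force: 0.0
```

Call:
drive_tool(rows=[[0.4,0.7,0,0],[1.1,1.8,0,0],[1.8,3.0,0,0],[2.5,4.1,0,0],[3.2,5.2,0,0],[3.8,6.2,0,0],[4.1,6.7,0,0],[4.27,7.0,0,0]])

```text
clock: 14.4
position: [0.6101, 0.2467, 0.1487]
ee_rot: [0.0, 0.636, 0.772, 0.0]
contact_force: [0.3, 0.1, -0.4]
width: 0.0479
gripper_force: 0.0
```

Call:
drive_tool(rows=[[0,0,0,0],[0,0,0.2,0],[0,0,0.7,0],[0,0,1.3,0],[0,0,1.8,0],[0,0,2.15,0],[0,0,2.24,0],[0,0,2.24,0]])

```text
clock: 15.07
position: [0.6076, 0.2443, 0.0929]
ee_rot: [-0.001, 0.636, 0.771, -0.001]
contact_force: [-0.1, 0.3, 0.6]
width: 0.0481
gripper_force: 0.0
```

```bash
python3 - <<'E'
from h import *
p,d=eyes.get_image("side"); s=get_state();P=s['position'];print(P.round(4))
cv2.imwrite("pics/s6.png",cv2.resize(p[130:220,190:320,::-1],None,fx=6,fy=6,interpolation=cv2.INTER_CUBIC))
E
```

```text
[0.6083 0.2446 0.0937]
```

View pics/s6.png

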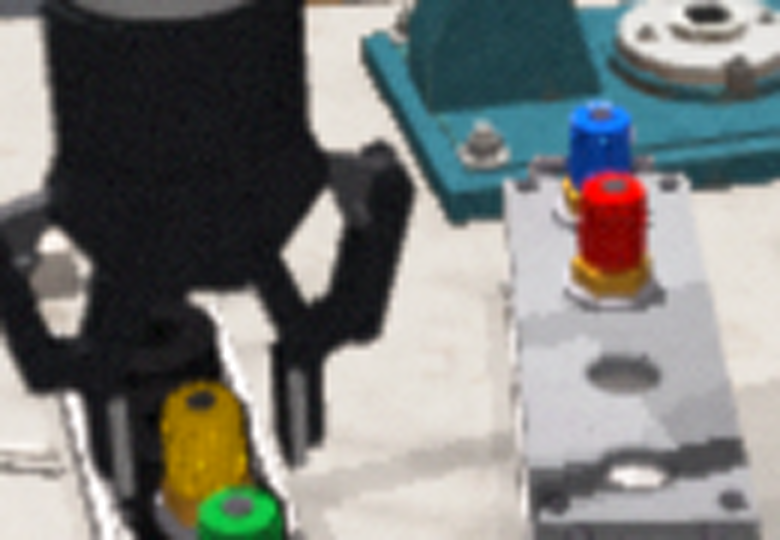

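Red is seated beside blue, and yellow (203,440) is centred between the pads (130 and 288).

Call:
drive_tool(rows=[[0,0,0,0],[0,0,0,0],[0,0,0,0],[0,0,0,0],[0,0,0,0],[0,0,0,0],[0,0,0,0],[0,0,0,0]], grip=10)

```text
clock: 15.78
position: [0.609, 0.2451, 0.0947]
ee_rot: [0.001, 0.636, 0.772, 0.0]
contact_force: [-1.6, -1.6, 6.2]
width: 0.0227
gripper_force: 49.3
```

Call:
drive_tool(rows=[[0,0,-0.5,0],[0,0,-1.2,0],[0,0,-2.2,0],[0,0,-3.2,0],[-0.15,-0.6,-3.7,0],[-0.5,-1.6,-3.7,0],[-0.85,-2.8,-3.7,0],[-1.2,-3.9,-3.7,0]])

```text
clock: 16.45
position: [0.5173, 0.1966, 0.1857]
ee_rot: [-0.0, 0.636, 0.772, -0.0]
contact_force: [-0.6, -0.1, -1.2]
width: 0.0224
gripper_force: 49.4
```

Call:
drive_tool(rows=[[-0.3,-1.0,0,0],[-0.55,-1.8,0,0],[-0.75,-2.3,0,0],[-0.82,-2.47,0,0],[-0.82,-2.47,0,0],[-0.82,-2.47,0,0],[-0.82,-2.47,0,0],[-0.82,-2.47,0,0]])

```text
clock: 17.12
position: [0.463, 0.1656, 0.1859]
ee_rot: [0.0, 0.636, 0.772, 0.0]
contact_force: [0.6, -0.2, -1.9]
width: 0.0224
gripper_force: 49.4
```

Call:
drive_tool(rows=[[-0.02,-0.01,0.6,0],[-0.02,-0.01,1.4,0],[-0.02,-0.01,2.1,0],[-0.02,-0.01,2.7,0],[-0.02,-0.01,3.1,0],[-0.02,-0.01,3.4,0],[-0.02,-0.01,3.55,0],[-0.02,-0.01,3.65,0]])

```text
clock: 17.78
position: [0.4621, 0.1648, 0.0943]
ee_rot: [-0.0, 0.636, 0.772, -0.0]
contact_force: [-0.7, 0.1, -1.5]
width: 0.0227
gripper_force: 49.4
```

Call:
drive_tool(rows=[[0,0,0.05,0],[0,0,0.1,0],[0,0,0.15,0],[0,0,0.2,0],[0,0,0.24,0],[0,0,0.28,0],[0,0,0.3,0],[0,0,0.3,0]])

```text
clock: 18.45
position: [0.4619, 0.1646, 0.0886]
ee_rot: [0.0, 0.636, 0.772, 0.0]
contact_force: [-2.3, -0.6, 8.2]
width: 0.0225
gripper_force: 50.5
```

Call:
drive_tool(rows=[[0,0,0,0],[0,0,0,0],[0,0,0,0],[0,0,0,0],[0,0,0,0],[0,0,-0.6,0],[0,0,-1.5,0],[0,0,-2.5,0]], grip=48)

```text
clock: 19.12
position: [0.4607, 0.1644, 0.1493]
ee_rot: [-0.001, 0.636, 0.772, -0.001]
contact_force: [0.8, -0.2, 0.0]
width: 0.0478
gripper_force: 0.0
```

Call:
drive_tool(rows=[[0.4,0.6,0,0],[1.1,1.6,0,0],[1.8,2.7,0,0],[2.5,3.7,0,0],[3.2,4.7,0,0],[3.8,5.6,0,0],[4.2,6.1,0,0],[4.36,6.38,0,0]])

```text
clock: 19.78
position: [0.599, 0.3039, 0.149]
ee_rot: [-0.0, 0.636, 0.772, 0.0]
contact_force: [-0.9, -0.0, -0.0]
width: 0.0479
gripper_force: 0.0
```

Call:
drive_tool(rows=[[0,0,0,0],[0,0,0.2,0],[0,0,0.7,0],[0,0,1.3,0],[0,0,1.8,0],[0,0,2.15,0],[0,0,2.24,0],[0,0,2.24,0]])

```text
clock: 20.45
position: [0.5966, 0.3011, 0.0931]
ee_rot: [-0.0, 0.636, 0.771, -0.001]
contact_force: [1.2, -0.1, 1.1]
width: 0.0478
gripper_force: 0.0
```

```bash
python3 - <<'E'
from h import *
p,d=eyes.get_image("side"); s=get_state();P=s['position'];print(P.round(4))
cv2.imwrite("pics/s7.png",cv2.resize(p[145:245,190:320,::-1],None,fx=6,fy=6,interpolation=cv2.INTER_CUBIC))
E
```

```text
[0.5973 0.3015 0.0939]
```

View pics/s7.png

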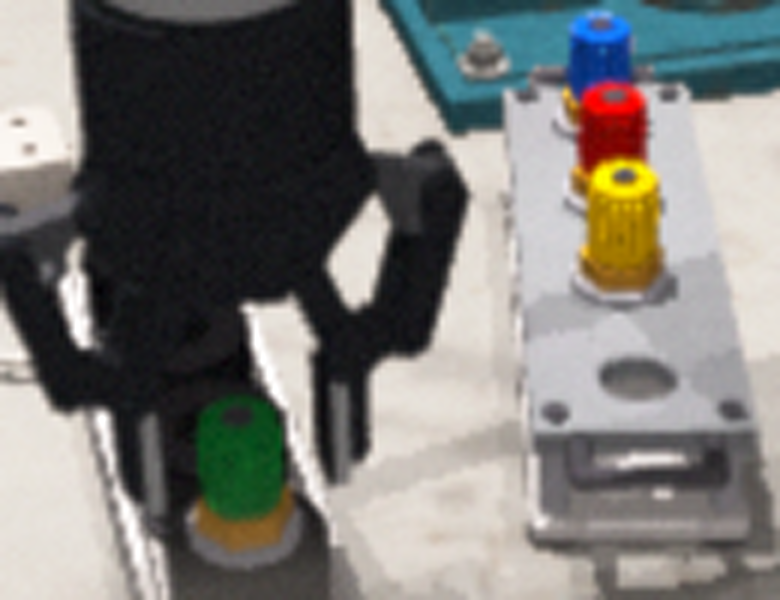

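Blue, red and yellow are seated in a row, and green (242,460) is centred between the pads.

Call:
drive_tool(rows=[[0,0,0,0],[0,0,0,0],[0,0,0,0],[0,0,0,0],[0,0,0,0],[0,0,0,0],[0,0,0,0],[0,0,0,0]], grip=10)

```text
clock: 21.17
position: [0.5978, 0.3021, 0.095]
ee_rot: [0.0, 0.636, 0.772, 0.0]
contact_force: [-1.7, -0.7, 5.5]
width: 0.0223
gripper_force: 49.3
```

Call:
drive_tool(rows=[[0,0,-0.5,0],[0,0,-1.2,0],[0,0,-2.2,0],[0,0,-3.2,0],[-0.15,-0.5,-3.7,0],[-0.5,-1.5,-3.7,0],[-0.85,-2.5,-3.7,0],[-1.2,-3.5,-3.7,0]])

```text
clock: 21.83
position: [0.5164, 0.2555, 0.1858]
ee_rot: [-0.0, 0.636, 0.772, -0.0]
contact_force: [0.1, -0.6, -1.5]
width: 0.0223
gripper_force: 49.5
```

Call:
drive_tool(rows=[[-0.3,-0.9,0,0],[-0.6,-1.7,0,0],[-0.8,-2.15,0,0],[-0.9,-2.27,0,0],[-0.9,-2.27,0,0],[-0.9,-2.27,0,0],[-0.9,-2.27,0,0],[-0.9,-2.27,0,0]])

```text
clock: 22.5
position: [0.4672, 0.2235, 0.1862]
ee_rot: [0.0, 0.636, 0.772, 0.0]
contact_force: [0.4, 0.3, -2.1]
width: 0.0228
gripper_force: 49.5
```

Call:
drive_tool(rows=[[-0.02,-0.02,0.6,0],[-0.02,-0.02,1.4,0],[-0.02,-0.02,2.1,0],[-0.02,-0.02,2.7,0],[-0.02,-0.02,3.1,0],[-0.02,-0.02,3.4,0],[-0.02,-0.02,3.55,0],[-0.02,-0.02,3.65,0]])

```text
clock: 23.17
position: [0.466, 0.2226, 0.0947]
ee_rot: [0.0, 0.636, 0.772, 0.0]
contact_force: [0.2, 0.4, -1.0]
width: 0.0224
gripper_force: 49.5
```

Call:
drive_tool(rows=[[0,0,0.05,0],[0,0,0.1,0],[0,0,0.15,0],[0,0,0.2,0],[0,0,0.24,0],[0,0,0.28,0],[0,0,0.31,0],[0,0,0.31,0]])

```text
clock: 23.83
position: [0.4657, 0.2225, 0.0889]
ee_rot: [0.0, 0.636, 0.772, 0.0]
contact_force: [-2.6, -0.3, 8.8]
width: 0.0225
gripper_force: 50.7
```

Seated. I'll release it and back away, up and to the left so the top camera has a clear view.

Call:
drive_tool(rows=[[0,0,0,0],[0,0,0,0],[0,0,0,0],[0,0,0,0],[0,0,0,0],[0,0,-0.6,0],[0,0,-1.6,0],[0,0,-2.8,0]], grip=48)

```text
clock: 24.5
position: [0.4642, 0.2219, 0.1563]
ee_rot: [-0.001, 0.636, 0.771, -0.002]
contact_force: [1.5, 0.5, 0.2]
width: 0.0477
gripper_force: 0.0
```

Call:
drive_tool(rows=[[0,0,-1,0],[0.5,0,-2,0],[1.5,0,-3,0],[2.5,0,-4,0],[3.5,0,-4,0],[4.5,0,-4,0],[5.5,0,-4,0],[6,0,-4,0]])

```text
clock: 25.17
position: [0.4363, 0.3721, 0.2572]
ee_rot: [-0.0, 0.636, 0.772, 0.0]
contact_force: [0.3, 0.7, -0.3]
width: 0.048
gripper_force: 0.0
```

```bash
python3 - <<'E'
from h import *
a=eyes.get_image("side"); b=eyes.get_image("top")
up=lambda p,x,y:cv2.resize(p[y:y+130,x:x+100,::-1],None,fx=4,fy=4,interpolation=cv2.INTER_CUBIC)
cv2.imwrite("pics/f.png",np.hstack([up(a[0],245,130),up(b[0],230,150)]))
for n,h in dict(g=(.4666,.2231),y=(.4625,.1652),r=(.4585,.1074),b=(.4544,.0495)).items():
    u,v=proj("side",[*h,.0945]).round().astype(int)
    q=[dep("side",(i,j),a[1][j,i]) for i in range(u-2,u+3) for j in range(v-1,v+2)]
    print(n,np.median(q,0).round(4))
E
```

```text
g [0.4676 0.2242 0.0938]
y [0.4627 0.1655 0.0937]
r [0.4583 0.1052 0.0933]
b [0.4544 0.0457 0.0933]
```

View pics/f.png

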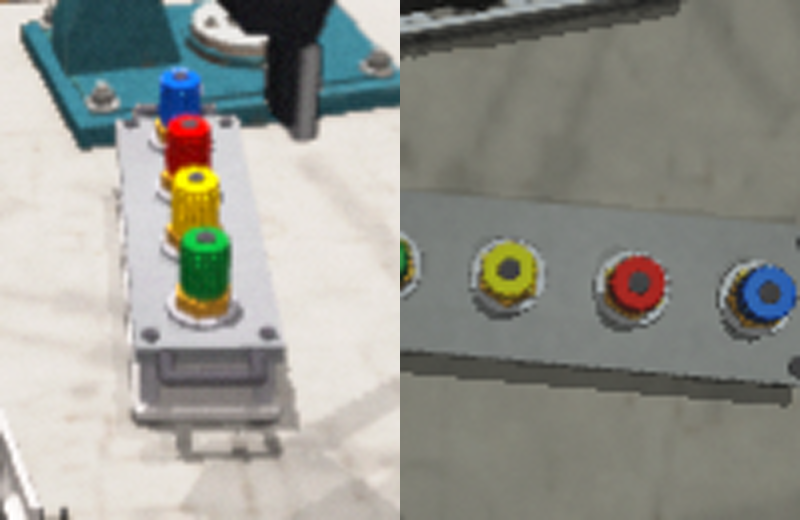

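All four stand upright and flat in the order green, yellow, red, blue, with their tops at about 0.094 m, and the gripper is clear of them.

```bash
python3 -c "
from rig import order
print(order.sign_off())"
```

```text
the job is handed in; nothing more can be done
None
```

All four cartridges are seated upright in the test rack in track order (green, yellow, red, blue from left to right), and the job was handed in at about 25 s; the sign-off gave no verdict.

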